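# Load the plate pack on the indexing slide and lock it in the next hole

## Robot

A 6-joint arm with a two-finger parallel gripper is mounted at the origin on the work surface. World frame = base frame: x ahead of the robot, y to its left, z up, the work surface at z = 0. Lengths are in m, angles in rad, forces in N, time in s.
With the tool pointing down it reaches from about 0.275 to 0.775 m from the base axis. Payload 14.6 kg.
Tool frame: the origin (TCP) lies on the front face of the gripper's body, between the roots of the fingers; the fingertips stand 73 mm ahead of it and the grasp point (between the pads) lies 54 mm ahead of it; z points along the fingers, x is the direction in which the jaws open and shut, and the axes are right-handed (so a half turn about z gives the same grasp; the last joint's range is limited). The gripper opens to 85 mm and grips with 20 to 120 N. Pads are 22 mm wide; open, the fingers measure 114 mm over their backs; the gripper's body (76 mm by 85 mm) begins 54 mm behind the grasp point. The pads swing forward as they close: fully open they stand 13 mm farther back than shut.
Start: joints at [-1.295, 0.263, -0.048, 1.259, 0, 1.415], TCP at [0.219, -0.477, 0.304] pointing down, gripper open.
Joint ranges: [-2.65, 2.65], [-0.89, 1.7], [-1.18, 1.37], [-2.13, 2.11], [-1.35, 1.29], [-3.14, 3.14]. Speed limits (rad/s): [1.89, 1.89, 2.57, 2.79, 3.14, 3.14].

## Interface

Orientations are given as a rotation vector (axis times angle).
In Python, from plant import monitor, viewer, sign_off gives the robot as it stands.
- The arm moves only by the shell command python3 -m inch 'ROWS' [FORCE]. ROWS is JSON, a list of rows, each a list of 5 numbers: the opening, from 0 (shut) to 1 (fully open), then the shift along the world's x, y, z in mm, then the turn about the world's z in rad. A call has 1 to 8 rows; each row is the pose to reach, as a shift and turn from the pose measured when the call began; what a row does not reach only later rows make up. A row lasts 1/12 s, in which the tool goes at most 41.7 mm and 7.16 degrees, less where a joint would pass 70% of its speed; a pose out of reach is approached as far as the arm can. A call with a gripper value outside its range is refused whole. The fingers move at their own pace and stop on an object; FORCE is the grip in N (left out, the last holds). Time passes only in rows, so rows that repeat a pose let the fingers close. It gives the time, the measured TCP pose, the force and the opening at its end, in the units of the state.
- monitor.state(): the state, without advancing time (a new reading comes with each control period).
- viewer.capture(name): name is "scene" or "top"; returns (picture, depth): 420x560x3 uint8, red, green, blue; 420x560 float32, m along the optical axis (not along the pixel's ray), 0 where there is no reading.
- viewer.camera_model(name): a dict with "vfov" (degrees; the focal length in pixels is half the picture's height over the tangent of half this angle, whatever the lens; pixels are square), "cx", "cy" (the principal point, pixels), "rvec" (rotation vector, rad) and "tvec" (3), from world to camera coordinates, as OpenCV has them. Camera axes: x right, y down, z forward; pixel columns grow to the right and rows downward; lengths in m; the calibration is good to about 2 mm. A picture is of the moment at which its call begins. camera_model takes no time and is no camera call.
- sign_off(): hands the job in, once; it reports no verdict.
The state is a dict: "time_s": time; "joint_pos": joint angles; "joint_velocities": joint speeds; "joint_efforts": joint torques, N m; "position": TCP position; "eef_rot": TCP orientation; "contact_force": force on the tool from outside, world axes, zero at the start; "wrist_torque": the same for the moment, N m; "grip_width": finger opening in m.
Only numpy, scipy, OpenCV 4.12 (cv2) and the standard library are available. Lean on these libraries where they do the work, as an engineer would, in place of code of your own. Each camera call takes 0.05 s, during which the arm holds its last target. There are 200 camera calls.

## Task

Stack the two loose steel plates from the bench squarely on the plate that lies on the sliding section's bed, edges flush, so that the three make one neat pile. Then pull up the black lock plunger knob, slide the section with its pile one hole along the ladder rail towards the upright end stop, let the pin into that next hole and press the knob fully down. Finish still holding it pressed down with the fingers: its spring lifts the pin part way out if you let go; leave the hammer, the can and the wooden block where they are.

Things in the scene. Friction and masses are not known exactly. Their poses are not given: they have to be found in the camera images.
- plate_a: plain flat steel plate 50 x 90 x 10 mm (x, y, z), 0.35 kg, lying loose on the bed of the sliding section, roughly centred there. Origin: centre of its underside; z up; y along its 90 mm length, which lies about along the rail. It is the bottom of the pile.
- plate_b: plain flat steel plate 50 x 90 x 10 mm (x, y, z), about 0.35 kg, lying flat on the bench to the right. Origin: centre of its underside; z up; y along its 90 mm length.
- plate_c: an identical steel plate 50 x 90 x 10 mm, lying flat on the bench to the right, the other one of the two loose plates; either may go on first. Origin and axes as for plate_b.
- rail: fixed steel ladder rail, 360 mm long along its y, 50 mm wide, top face 45 mm above the bench, on a 90 mm wide base plate 12 mm thick. Slots 11 mm long and 14 mm wide (the holes) lie along its middle every 50 mm. Origin: on the bench, on the rail's centre line; y points along the rail towards the upright end stop, a 70 mm wide plate 95 mm high at y = +202 mm. The rail's other end is at y = -160 mm.
- bed (a point): centre of the upper face of the loading bed of the sliding section, 55 mm above the bench; moves with the section. The grey painted section straddles the rail, 80 mm wide, 175 mm long; its flat bed is free for about 110 mm along the rail, and the plunger axis lies 95 mm from this point towards the end stop. Axes as the rail's.
- knob: black ribbed knob of the lock plunger, an upright cylinder 26 mm in diameter and 36 mm high, on a 12 mm stem above a round boss (34 mm wide, its top 78 mm above the bench). Origin: centre of the knob's underside, 85 mm above the bench when the pin is fully home, 91 mm when left alone at part depth. It moves along the rail with the section and up and down with the pin. To be gripped by its sides from above or pressed on its top.
- next_hole (a point): centre of the mouth of the next hole, on the rail's top face (45 mm above the bench), 50 mm from the plunger axis as it starts, towards the end stop. Fixed.
- section (a joint): travel of the sliding section along the rail, m: 0 in the hole where it starts, +0.050 in the next hole towards the end stop, further holes every 0.050; stops at -0.028 and +0.100. Friction about 2 N, and a push of some 5 N moves it once the pin is out; with the pin in a hole it is locked, but for about 1.5 mm of play either way. Pile and section weigh about 2 kg together, the plates are held on the bed only by friction.
- plunger (a joint): lift of the plunger pin, m: 0 fully home (15 mm deep in the hole), about 0.006 when left alone in a hole (the spring floats it there, still locked), 0.015 when the pin tip is level with the rail's top, so it must be raised above that to slide, upper stop 0.022. Spring 700 N/m about the 0.006 position: about 4 N to hold it fully home, 7 N to hold it clear, 11 N at the upper stop. Let down between holes it rests on the rail top at 0.015.
- hammer: bystander: a hammer lying on the bench to the left, about 260 mm long. Origin near the middle of its underside.
- can: bystander: a grey can 66 mm in diameter and 140 mm high, standing beyond the rail. Origin: centre of its underside.
- wood_block: bystander: a wooden block 70 x 100 x 22 mm on the bench near the robot. Origin: centre of its underside.
Things that resemble listed ones, but are neither listed nor needed, are in the scene too. Leave any red or turquoise look-alike of the plate_c alone.

How it is judged:
On the way, in this order (a step that is already met when the one before it is completed fails the run):
1. both loose plates lie squarely on the bottom plate on the bed, let go and at rest, the section still in its first hole (horizontal distance between each of plate_b, plate_c and plate_a below 0.007 m and angle between the y axis of each of plate_b, plate_c and the y axis of plate_a, either way round below 0.12 rad and angle between each of plate_b, plate_c's own z axis and vertical below 0.06 rad and ((z of plate_b in the frame of plate_a between 0.007 and 0.013 m and z of plate_c in the frame of plate_a between 0.017 and 0.023 m) or (z of plate_c in the frame of plate_a between 0.007 and 0.013 m and z of plate_b in the frame of plate_a between 0.017 and 0.023 m)) and horizontal distance between plate_a and bed below 0.018 m and z of plate_a in the frame of bed between -0.003 and 0.004 m and contact force between the fingers and plate_a below 0.3 N and contact force between the fingers and plate_b below 0.3 N and contact force between the fingers and plate_c below 0.3 N and linear speed of each of plate_a, plate_b, plate_c below 0.02 m/s and value of joint section between -0.006 and 0.006 m), for 0.2 s.
2. the plunger pin is pulled up clear of the rail (value of joint plunger above 0.0155 m), for 0.05 s.
3. the section stands at the next hole and its pin has entered it (value of joint section between 0.046 and 0.054 m and value of joint plunger below 0.009 m), for 0.1 s.
At the end, for the whole second after the job is handed in: Section in the next hole (46-54 mm), pin pressed home (lift under 2 mm) by fingers bearing on the knob with over 2 N; three plates flat in one pile on the bed, centres within 7 mm and edges within 7 degrees of the bottom one, which is within 18 mm of the bed centre; untouched, at rest (value of joint section between 0.046 and 0.054 m and value of joint plunger below 0.002 m and contact force between the fingers and knob above 2 N and velocity of joint section below 0.01 m/s and horizontal distance between each of plate_b, plate_c and plate_a below 0.007 m and angle between the y axis of each of plate_b, plate_c and the y axis of plate_a, either way round below 0.12 rad and angle between each of plate_b, plate_c's own z axis and vertical below 0.06 rad and ((z of plate_b in the frame of plate_a between 0.007 and 0.013 m and z of plate_c in the frame of plate_a between 0.017 and 0.023 m) or (z of plate_c in the frame of plate_a between 0.007 and 0.013 m and z of plate_b in the frame of plate_a between 0.017 and 0.023 m)) and horizontal distance between plate_a and bed below 0.018 m and z of plate_a in the frame of bed between -0.003 and 0.004 m and contact force between the fingers and plate_a below 0.3 N and contact force between the fingers and plate_b below 0.3 N and contact force between the fingers and plate_c below 0.3 N and linear speed of each of plate_a, plate_b, plate_c below 0.02 m/s); the arm keeps its last pose, push and grip.
It fails at once if a bystander (hammer, can, wooden block) is shifted by more than 30 mm (distance of any of hammer, can, wood_block from where it was at the start of the episode above 0.03 m).
It also fails if it takes over 67 s, if anything falls off the work surface, if the arm or the gripper's body presses on something with over 40 N, if the wrist force passes 120 N, or if a joint passes its speed limit or range.

## Working session

There is one attempt and no reset: what is moved stays moved. The work goes in short steps, Python scripts to look and compute and a shell command to move; the robot and the scene stay as the last step left them, time stands still between calls to the robot, and variables do not carry over. Pictures are saved under pics/ and viewed, about 8 in all and at most 12, crops included, and the job is handed in when it is done.

```bash
ls; mkdir -p pics
cat > h.py <<'E'
import numpy as np, cv2
from plant import monitor, viewer, sign_off
def cap(n, name):
    p,d=viewer.capture(n); np.savez('pics/'+name+'.npz',p=p,d=d); cv2.imwrite('pics/'+name+'.png',p[:,:,::-1]); return p,d
def model(n):
    m=viewer.camera_model(n); f=210/np.tan(np.radians(m['vfov'])/2)
    R=cv2.Rodrigues(np.array(m['rvec'],float))[0]; return f,m['cx'],m['cy'],R,np.array(m['tvec'],float)
def world(n,d):
    f,cx,cy,R,t=model(n); v,u=np.mgrid[:420,:560]
    P=np.stack([(u-cx)/f*d,(v-cy)/f*d,d],-1); return (P-t)@R
def crop(p,u0,u1,v0,v1,k,name):
    cv2.imwrite('pics/'+name+'.png',cv2.resize(p[v0:v1,u0:u1,::-1],None,fx=k,fy=k,interpolation=cv2.INTER_CUBIC))
E
python3 - <<'E'
from h import *
a,_=cap('top','t0'); b,_=cap('scene','s0')
print(viewer.camera_model('top'),viewer.camera_model('scene')); print(monitor.state())
E
```

```text
pics
{'vfov': 54.24845932304411, 'cx': 283.04242705963895, 'cy': 214.08453759385367, 'rvec': array([ 2.15946808, -2.20132698,  0.05233613]), 'tvec': array([0.03256816, 0.58182426, 1.169607  ])} {'vfov': 56.19150554418001, 'cx': 275.7019828061647, 'cy': 209.47751527224025, 'rvec': array([ 1.39889945,  2.25987718, -0.83784772]), 'tvec': array([ 0.24851993, -0.35739811,  1.5273385 ])}
{'time_s': 0.1, 'joint_pos': array([-1.29528388e+00,  2.63479243e-01, -4.88566678e-02,  1.25940482e+00,
       -2.06878618e-05,  1.41548437e+00]), 'joint_velocities': array([-3.24187497e-04, -1.30941981e-03,  9.21544367e-04,  1.37284715e-05,
        5.52045505e-04, -6.38292379e-05]), 'joint_efforts': array([ 2.25838354e-03, -6.38573456e+01,  3.85067725e+01,  9.91302106e-03,
       -2.12303444e-04,  2.74134737e-05]), 'position': array([ 0.21918802, -0.47686334,  0.30347717]), 'eef_rot': array([-2.64441914e+00,  1.69493713e+00,  1.13141953e-03]), 'contact_force': array([-0.60744028,  0.14977308, -0.06808123]), 'wrist_torque': array([-0.00045245, -0.03491466, -0.04606184]), 'grip_width': 0.08547109303915822}
```

View pics/t0.png

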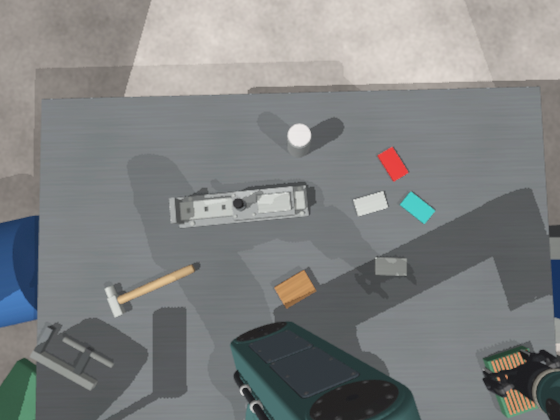

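View pics/s0.png

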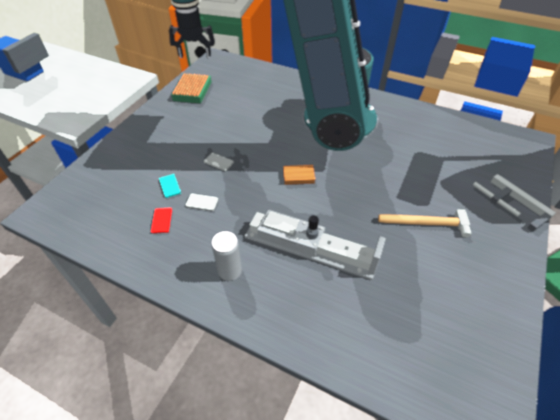

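The top view shows these plate candidates: white/steel (371,204), steel in shadow (391,267), red (393,164) and turquoise (417,208). I choose the two plain steel ones. The end stop is at the left (175,212), the knob at (238,203) and the bed plate at (272,203). Next I measure them and take one close crop.

```bash
cat >> h.py <<'E'
def rect(W,mask,u0,u1,v0,v1,z0,z1,label=''):
    m=np.zeros(W.shape[:2],bool); m[v0:v1,u0:u1]=1
    m&=(W[...,2]>z0)&(W[...,2]<z1)
    if mask is not None: m&=mask
    n,l,s,c=cv2.connectedComponentsWithStats(m.astype(np.uint8))
    i=1+np.argmax(s[1:,4]); q=W[l==i]; (c,sz,a)=cv2.minAreaRect((q[:,:2]*1000).astype(np.float32))
    if sz[0]>sz[1]: a+=90   # long-axis angle -> direction a+90
    print(label,'n',len(q),'c',np.round(c,1),'sz',np.round(sz,1),'long axis deg',round((a+90)%180,1),'zmed',round(np.median(q[:,2])*1000,1),'mean',np.round(q.mean(0)*1000,1))
E
python3 - <<'E'
from h import *
z=np.load('pics/t0.npz'); p,d=z['p'],z['d']; W=world('top',d)
rect(W,None,345,395,185,220,.005,.02,'bright'); rect(W,None,365,415,250,282,.005,.02,'shade')
rect(W,None,380,440,140,230,.005,.02,'turq')
rect(W,None,250,300,185,220,.060,.075,'plate_a'); rect(W,None,225,250,190,215,.11,.14,'knob')
rect(W,None,160,320,180,235,.049,.059,'sect'); rect(W,None,160,185,190,235,.08,.1,'stop'); rect(W,None,160,320,180,235,.006,.02,'base')
rect(W,None,270,320,265,310,.012,.03,'wood');rect(W,None,280,320,115,160,.12,.15,'can')
z=np.load('pics/s0.npz');ps=z['p']; 
a=cv2.resize(p[150:285,160:440],None,fx=2.8,fy=2.8,interpolation=2); cv2.imwrite('pics/c0.png',a[:,:,::-1])
Ws=world('scene',z['d'])
rect(Ws,None,180,222,190,215,.005,.02,'bright s'); rect(Ws,None,200,234,150,172,.005,.02,'shade s')
rect(Ws,None,255,310,205,245,.060,.075,'plate_a s');rect(Ws,None,300,325,210,235,.11,.14,'knob s')
E
```

```text
bright n 538 c [ 610.5 -235.9] sz [53.8 94.7] long axis deg 105.6 zmed 11.1 mean [ 608.4 -234.3   11.1]
shade n 548 c [ 426.  -284.8] sz [91.5 54.6] long axis deg 87.0 zmed 10.9 mean [ 425.5 -286.3   11. ]
turq n 554 c [ 592.8 -368.3] sz [98.4 54. ] long axis deg 50.7 zmed 11.1 mean [ 593.7 -369.    11.1]
plate_a n 578 c [612.1  45.6] sz [54.3 90.9] long axis deg 96.6 zmed 65.4 mean [611.6  45.7  65.5]
knob n 86 c [607.3 139. ] sz [26.2 24.5] long axis deg 21.4 zmed 126.9 mean [606.4 139.1 126.3]
sect n 953 c [611.6  79.8] sz [ 80.  186.2] long axis deg 94.2 zmed 55.6 mean [611.3  85.5  55.4]
stop n 183 c [593.5 320.8] sz [69.4 17.8] long axis deg 4.5 zmed 94.7 mean [593.1 319.1  93.6]
base n 716 c [601.4 137.6] sz [ 90.6 379.4] long axis deg 96.2 zmed 12.8 mean [581.5 128.1  12.8]
wood n 869 c [366.3  -9.4] sz [ 70.4 100.1] long axis deg 119.2 zmed 22.8 mean [366.7  -9.4  22.7]
can n 483 c [779.9 -27.8] sz [61.4 63.3] long axis deg 122.1 zmed 140.4 mean [779.  -27.4 139. ]
bright s n 379 c [ 607.4 -233.6] sz [63.6 90.1] long axis deg 105.5 zmed 11.1 mean [ 611.2 -232.3   11. ]
shade s n 289 c [ 427.2 -287.4] sz [93.9 54.6] long axis deg 85.7 zmed 11.3 mean [ 429.1 -285.    11.3]
plate_a s n 489 c [613.3  46.1] sz [53.3 91.4] long axis deg 95.3 zmed 65.9 mean [615.3  47.4  65.8]
knob s n 100 c [609.  140.3] sz [25.  26.6] long axis deg 109.6 zmed 127.0 mean [612.3 141.3 124. ]
```

View pics/c0.png

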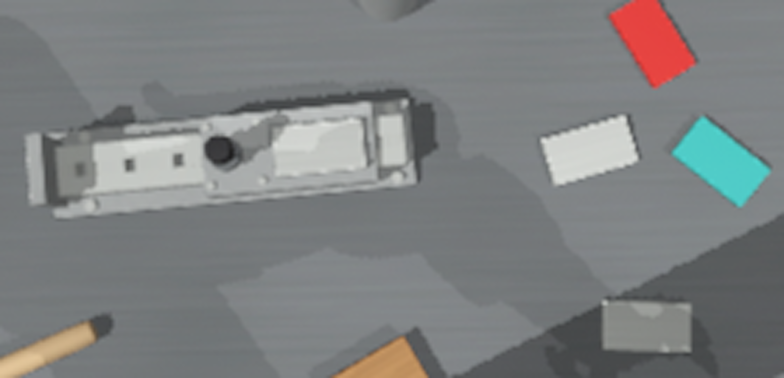

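In the crop, the bright plate (590,150) and the shaded plate (647,326) are both plain steel. The red (652,40) and turquoise (722,160) plates are excluded. The measured sizes match 50x90x10. I go for the shaded one first.

```bash
python3 -m inch '[[0.72,207,191,0,1.087],[0.72,207,191,0,1.087],[0.72,207,191,-50,1.087],[0.72,207,191,-100,1.087],[0.72,207,191,-180,1.087],[0.72,207,191,-180,1.087],[0.72,207,191,-180,1.087],[0.72,207,191,-180,1.087]]' 40
```

```text
time_s: 0.77
position: [0.4147, -0.2957, 0.1423]
eef_rot: [3.135, -0.21, -0.001]
contact_force: [0.4, -1.2, -0.1]
grip_width: 0.0617
```

```bash
python3 -m inch '[[0.72,11,10,-25,0.081],[0.72,11,10,-50,0.081],[0.72,11,10,-60,0.081],[0.72,11,10,-60,0.081],[0.72,11,10,-60,0.081]]'
python3 - <<'E'
from h import *
s=monitor.state();print(s['position'],s['eef_rot'],s['joint_velocities'].round(3))
p,d=cap('scene','s1'); crop(p,150,300,100,212,5,'s1c')
E
```

```text
time_s: 1.18
position: [0.4255, -0.2856, 0.0822]
eef_rot: [-3.14, 0.083, 0.002]
contact_force: [-0.7, 0.1, 1.2]
grip_width: 0.0613
[ 0.42553913 -0.28557454  0.0821989 ] [-3.13976729e+00  8.27164947e-02  2.44138522e-03] [-0.007 -0.024  0.023  0.01  -0.001 -0.   ]
```

View pics/s1c.png

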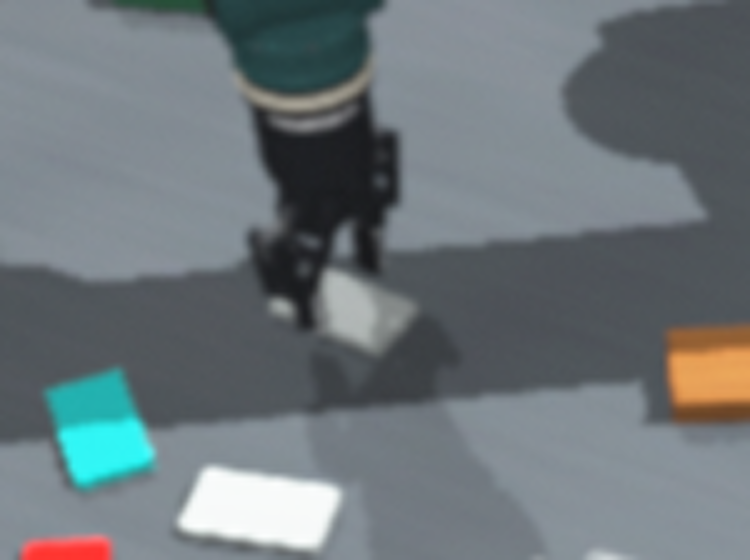

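The fingers straddle the plate (crop 370,310), with the tips still above the bench. I feel downward in steps.

```bash
python3 -m inch '[[0.72,0,0,-4,0],[0.72,0,0,-8,0],[0.72,0,0,-8,0]]'; python3 -m inch '[[0.72,0,0,-2,0],[0.72,0,0,-4,0],[0.72,0,0,-4,0]]'
```

```text
time_s: 1.48
position: [0.4257, -0.2861, 0.0748]
eef_rot: [3.14, -0.084, -0.0]
contact_force: [0.3, 0.1, -0.6]
grip_width: 0.0614
time_s: 1.73
position: [0.4256, -0.2861, 0.0706]
eef_rot: [3.14, -0.084, -0.001]
contact_force: [-0.2, -0.7, -1.5]
grip_width: 0.0613
```

```bash
python3 -m inch '[[0.72,0,0,-2,0],[0.72,0,0,-3,0],[0.72,0,0,-3,0]]';  python3 -m inch '[[0.72,0,0,-2,0],[0.72,0,0,-3,0],[0.72,0,0,-3,0]]'
```

```text
time_s: 1.98
position: [0.4256, -0.2861, 0.0674]
eef_rot: [3.14, -0.084, -0.001]
contact_force: [-0.3, 0.5, 0.0]
grip_width: 0.0619
time_s: 2.23
position: [0.4257, -0.2861, 0.0669]
eef_rot: [3.139, -0.083, 0.001]
contact_force: [-11.7, 10.4, 57.1]
grip_width: 0.0616
```

Bench touched at TCP z≈67. I raise 5 mm and grip.

```bash
python3 -m inch '[[0.72,0,0,5,0],[0.72,0,0,5,0],[0.4,0,0,5,0],[0.4,0,0,5,0],[0.4,0,0,5,0],[0.4,0,0,5,0],[0.4,0,0,5,0]]' 60
```

```text
time_s: 2.82
position: [0.4258, -0.2862, 0.0724]
eef_rot: [3.138, -0.083, 0.002]
contact_force: [-3.1, 3.9, 21.4]
grip_width: 0.0483
```

```bash
python3 -m inch '[[0.4,0,0,2,0],[0.4,0,0,2,0]]';  python3 -m inch '[[0.4,0,0,30,0],[0.4,0,0,60,0],[0.4,0,0,60,0],[0.4,0,0,60,0]]'
python3 - <<'E'
from h import *
p,d=cap('scene','s2'); crop(p,160,290,80,177,6,'s2c')
p,d=cap('top','t2');W=world('top',d); rect(W,None,360,420,240,285,.04,.07,'held')
E
```

```text
time_s: 2.98
position: [0.4256, -0.286, 0.0742]
eef_rot: [3.139, -0.083, 0.001]
contact_force: [-0.6, 0.7, -4.2]
grip_width: 0.048
time_s: 3.32
position: [0.426, -0.2864, 0.1346]
eef_rot: [3.137, -0.083, 0.003]
contact_force: [0.8, 0.2, -5.6]
grip_width: 0.0479
held n 5 c [ 410.9 -268.7] sz [7.8 1.9] long axis deg 44.3 zmed 69.0 mean [ 411.1 -268.9   68.9]
```

View pics/s2c.png

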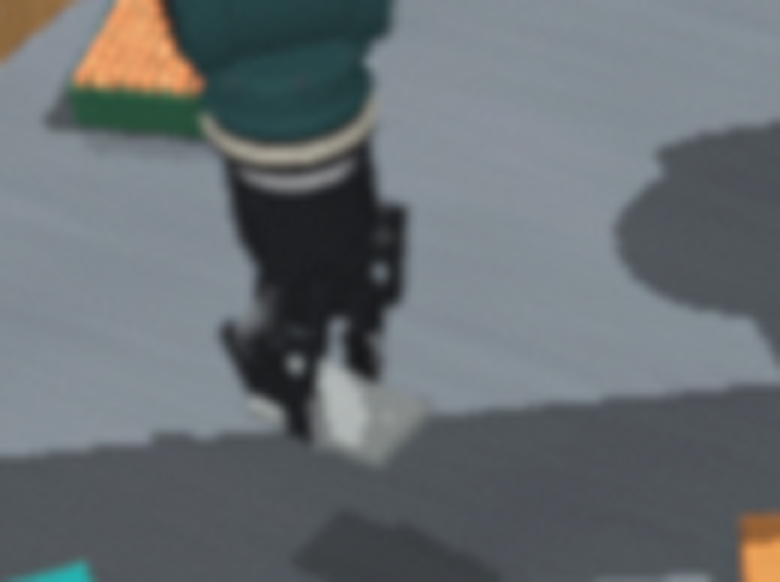

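The plate is held level, and the wrist feels its weight. Next I carry it above plate_a (TCP target 612.5, 46, yaw 5.5°).

```bash
python3 -m inch '[[0.4,10,18,35,0.149],[0.4,30,53,65,0.149],[0.4,50,89,65,0.149],[0.4,70,125,65,0.149],[0.4,90,160,65,0.149],[0.4,108,192,65,0.149],[0.4,126,224,65,0.149],[0.4,144,257,65,0.149]]'; python3 -m inch '[[0.4,18,32,0,0],[0.4,36,64,0,0],[0.4,36,64,0,0],[0.4,36,64,0,0]]'
```

```text
time_s: 4.08
position: [0.5693, -0.0266, 0.1963]
eef_rot: [3.138, 0.151, -0.004]
contact_force: [1.2, -0.3, -3.2]
grip_width: 0.0479
time_s: 4.42
position: [0.6053, 0.0391, 0.1941]
eef_rot: [-3.138, -0.155, 0.009]
contact_force: [-0.3, 0.1, -3.8]
grip_width: 0.0481
```

```bash
python3 -m inch '[[0.4,7,7,-15,0],[0.4,7,7,-35,0],[0.4,7,7,-50,0],[0.4,7,7,-50,0],[0.4,7,7,-50,0]]'
python3 - <<'E'
from h import *
p,d=cap('scene','s3'); crop(p,235,355,180,270,6,'s3c')
W=world('scene',d); rect(W,None,240,320,190,250,.06,.09,'both')
m=(W[...,2]>.06)&(W[...,2]<.09); m[:190]=0;m[250:]=0;m[:,:240]=0;m[:,330:]=0
f=np.array([607-612.5,139.3-46]);f/=np.linalg.norm(f)
for lo in range(60,90,3):
    q=W[m&(W[...,2]>lo/1e3)&(W[...,2]<=(lo+3)/1e3)][:,:2]*1e3
    if len(q): a=(q-[612.5,46])@f; b=(q-[612.5,46])@[f[1],-f[0]]; print(lo,len(q),np.percentile(a,[1,99]).round(1),np.percentile(b,[1,99]).round(1))
E
```

```text
time_s: 4.83
position: [0.6114, 0.0453, 0.1431]
eef_rot: [-3.138, -0.154, 0.013]
contact_force: [-0.3, -0.2, -3.4]
grip_width: 0.0479
both n 412 c [617.4  47.1] sz [63.5 92.8] long axis deg 98.2 zmed 80.5 mean [618.9  59.7  77. ]
60 41 [-47.4 114.7] [-23.7  36. ]
63 44 [-39.4 107.8] [-15.8  27.1]
66 45 [-42.6 110.1] [-23.2  26.8]
69 12 [-41.2 109. ] [ 4.6 22.7]
72 19 [-38.6 110. ] [-20.9  27.4]
75 45 [-32.1 109.4] [-12.9  25.7]
78 130 [-45.1 109.6] [-26.9  28.3]
81 162 [-44.4 100.1] [-26.5  34.4]
84 29 [-33.   42.1] [-26.6  34.9]
87 7 [-9.2 10. ] [-26.2  36.3]
```

View pics/s3c.png

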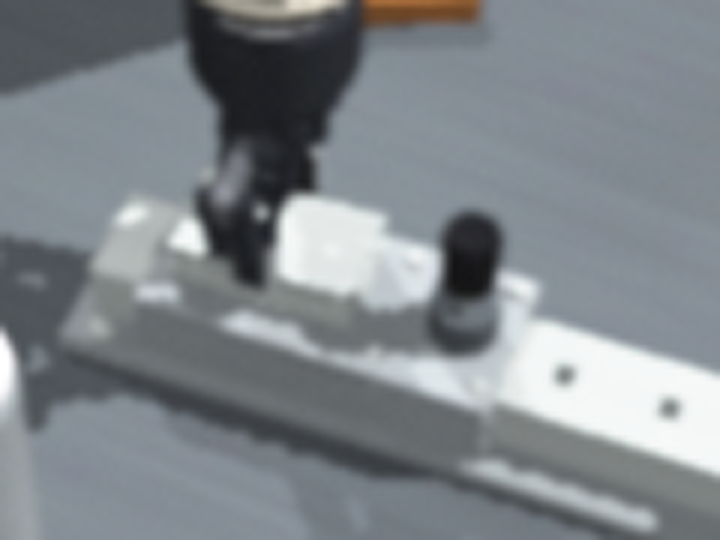

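The held plate is above plate_a and its ends are at −45/+42..44 mm about plate_a's centre, so it is well centred. I lower it and check the contact force.

```bash
python3 -m inch '[[0.4,1,0.5,-2,0],[0.4,1,0.5,-4,0],[0.4,1,0.5,-5,0],[0.4,1,0.5,-5,0]]'
```

```text
time_s: 5.22
position: [0.613, 0.0458, 0.1393]
eef_rot: [-3.138, -0.154, 0.01]
contact_force: [0.5, 0.0, -4.1]
grip_width: 0.0478
```

```bash
python3 -m inch '[[0.4,0,0,-1,0],[0.4,0,0,-1.5,0],[0.4,0,0,-1.5,0]]';python3 -m inch '[[0.4,0,0,-0.5,0],[0.4,0,0,-1,0],[0.4,0,0,-1,0]]'
```

```text
time_s: 5.47
position: [0.613, 0.0458, 0.1378]
eef_rot: [-3.138, -0.154, 0.01]
contact_force: [0.3, -0.0, -4.3]
grip_width: 0.0477
time_s: 5.72
position: [0.6131, 0.0458, 0.1376]
eef_rot: [3.138, 0.154, -0.009]
contact_force: [-3.3, 0.3, 7.5]
grip_width: 0.0477
```

Contact (+7.5 N). I open a little, then lift straight up.

```bash
python3 -m inch '[[0.72,0,0,0,0],[0.72,0,0,0,0],[0.72,0,0,0,0],[0.72,0,0,10,0],[0.72,0,0,30,0],[0.72,0,0,60,0],[0.72,0,0,90,0],[0.72,0,0,90,0]]'; python3 -m inch '[[0.72,0,-40,0,0],[0.72,0,-80,0,0],[0.72,0,-120,0,0],[0.72,0,-160,0,0],[0.72,0,-200,0,0],[0.72,0,-240,0,0],[0.72,0,-281,0,0],[0.72,0,-281,0,0.176]]'
python3 - <<'E'
from h import *
p,d=cap('top','t4');W=world('top',d); rect(W,None,345,395,185,220,.005,.02,'bright');rect(W,None,250,300,185,220,.070,.085,'pile');rect(W,None,225,250,190,215,.11,.14,'knob')
p,d=cap('scene','s4');W=world('scene',d); rect(W,None,180,222,190,215,.005,.02,'bright s');rect(W,None,255,310,195,245,.070,.085,'pile s');crop(p,235,355,180,270,6,'s4c')
E
```

```text
time_s: 6.38
position: [0.6147, 0.0458, 0.2338]
eef_rot: [3.137, 0.154, 0.003]
contact_force: [0.3, -0.7, 0.8]
grip_width: 0.0615
time_s: 7.05
position: [0.6143, -0.2418, 0.2338]
eef_rot: [3.12, 0.339, 0.004]
contact_force: [0.1, -0.2, -0.5]
grip_width: 0.0615
bright n 517 c [ 606. -234.] sz [56.6 93. ] long axis deg 102.1 zmed 11.1 mean [ 607.7 -232.6   11.2]
pile n 586 c [612.3  45. ] sz [50.2 89.6] long axis deg 96.1 zmed 75.8 mean [612.1  44.9  75.8]
knob n 86 c [606.6 139.1] sz [25.5 24.4] long axis deg 40.5 zmed 127.5 mean [606.5 138.9 126.5]
bright s n 377 c [ 608.5 -234.9] sz [59.1 92.9] long axis deg 103.6 zmed 11.1 mean [ 611.4 -232.4   10.9]
pile s n 486 c [613.8  46.2] sz [53.4 90.6] long axis deg 96.0 zmed 76.1 mean [615.6  47.   75.8]
```

View pics/s4c.png

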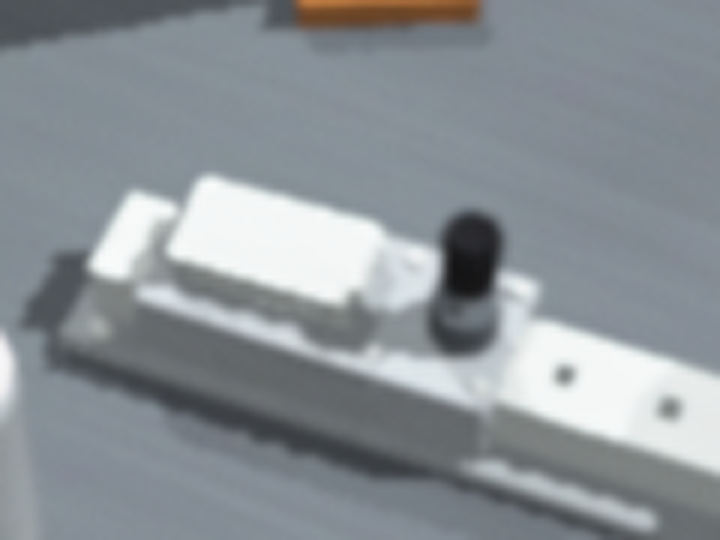

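The second plate lies flush on plate_a (pile rect centre 612,45 against 612,45.6 before). Next I refine the bright plate using its colour mask.

Run:
```python
from h import *
for n,f,u0,u1,v0,v1 in [('top','t0',345,395,185,222),('scene','s0',175,225,185,217)]:
    z=np.load(f'pics/{f}.npz');p=z['p'].astype(int);W=world(n,z['d']); m=p.min(2)>165; M=np.zeros_like(m);M[v0:v1,u0:u1]=m[v0:v1,u0:u1]
    f_,cx,cy,R,t=model(n); v,u=np.where(M)
    # back-project to z=10mm
    r=np.stack([(u-cx)/f_,(v-cy)/f_,np.ones(len(u))],-1)@R; o=-R.T@t; q=(o+r*((.010-o[2])/r[:,2])[:,None])*1e3
    (c,s,a)=cv2.minAreaRect(q[:,:2].astype(np.float32)); C=np.cov(q[:,:2].T);w,V=np.linalg.eigh(C);print(n,len(u),c,s,a,q.mean(0),np.degrees(np.arctan2(V[1,1],V[0,1]))%180,np.sqrt(12*w))
```

```text
top 554 (609.4175415039062, -233.2231903076172) (51.314109802246094, 91.93428802490234) 15.162026405334473 [ 609.38140137 -233.08332789   10.        ] 105.03168093913091 [51.42137375 91.74068037]
scene 413 (607.3412475585938, -233.46762084960938) (57.29262161254883, 96.89505767822266) 15.066263198852539 [ 607.6716782  -233.25294582   10.        ] 104.52817213229265 [57.01905368 95.75212581]
```

```bash
python3 -m inch '[[0.72,-5.5,8.6,0,0.045],[0.72,-5.5,8.6,-40,0.045],[0.72,-5.5,8.6,-80,0.045],[0.72,-5.5,8.6,-115,0.045],[0.72,-5.5,8.6,-140,0.045],[0.72,-5.5,8.6,-150,0.045],[0.72,-5.5,8.6,-150,0.045]]'
```

```text
time_s: 7.73
position: [0.6083, -0.2267, 0.0824]
eef_rot: [-3.112, -0.418, 0.0]
contact_force: [-0.2, -0.4, 0.1]
grip_width: 0.0619
```

```bash
python3 -m inch '[[0.72,0.5,-6.5,0,0],[0.72,0.5,-6.5,0,0],[0.72,0.5,-6.5,-5,0],[0.72,0.5,-6.5,-9,0],[0.72,0.5,-6.5,-9,0]]'
```

```text
time_s: 8.15
position: [0.6087, -0.2332, 0.0732]
eef_rot: [-3.112, -0.418, 0.0]
contact_force: [-0.9, 0.7, -1.3]
grip_width: 0.0615
```

```bash
python3 -m inch '[[0.4,0,0,0,0],[0.4,0,0,0,0],[0.4,0,0,0,0],[0.4,0,0,0,0],[0.4,0,0,0,0]]'
```

```text
time_s: 8.57
position: [0.6085, -0.2332, 0.0738]
eef_rot: [-3.113, -0.418, 0.0]
contact_force: [-3.0, 0.9, 6.1]
grip_width: 0.0481
```

```bash
python3 -m inch '[[0.4,0,0,20,0],[0.4,0,0,55,0],[0.4,0,0,90,0],[0.4,0,0,121,0],[0.4,0,0,121,0],[0.4,0,0,121,0]]'; python3 -m inch '[[0.4,1,20,0,-0.169],[0.4,1,55,0,-0.169],[0.4,2,90,0,-0.169],[0.4,2,125,0,-0.169],[0.4,3,160,0,-0.169],[0.4,3,195,0,-0.169],[0.4,4,230,0,-0.169],[0.4,4,250,0,-0.169]]';  python3 -m inch '[[0.4,0,0,0,0],[0.4,0,0,0,0]]'
```

```text
time_s: 9.07
position: [0.609, -0.2334, 0.1961]
eef_rot: [3.113, 0.418, 0.003]
contact_force: [-0.3, 0.9, -4.6]
grip_width: 0.0479
time_s: 9.73
position: [0.6118, 0.0199, 0.1942]
eef_rot: [-3.137, -0.156, 0.002]
contact_force: [-0.0, 0.5, -3.6]
grip_width: 0.0477
time_s: 9.9
position: [0.6108, 0.0213, 0.1922]
eef_rot: [-3.136, -0.159, 0.007]
contact_force: [-0.9, -0.5, -4.7]
grip_width: 0.0478
```

```bash
python3 -m inch '[[0.4,2,12,0,0],[0.4,2,24.5,0,0],[0.4,2,24.5,-15,0],[0.4,2,24.5,-30,0],[0.4,2,24.5,-38,0],[0.4,2,24.5,-38,0],[0.4,2,24.5,-38,0]]'
python3 - <<'E'
from h import *
p,d=cap('scene','s5'); crop(p,235,355,180,270,6,'s5c')
W=world('scene',d)
m=(W[...,2]>.06)&(W[...,2]<.1); m[:190]=0;m[250:]=0;m[:,:240]=0;m[:,330:]=0
f=np.array([607-612.5,139.3-46]);f/=np.linalg.norm(f)
for lo in range(75,99,3):
    q=W[m&(W[...,2]>lo/1e3)&(W[...,2]<=(lo+3)/1e3)][:,:2]*1e3
    a=(q-[612.5,46])@f; k=a<60; b=(q-[612.5,46])@[f[1],-f[0]]; 
    if k.sum(): print(lo,k.sum(),np.percentile(a[k],[1,99]).round(1),np.percentile(b[k],[1,99]).round(1))
E
```

```text
time_s: 10.48
position: [0.6127, 0.0457, 0.154]
eef_rot: [-3.136, -0.159, 0.009]
contact_force: [0.2, 0.2, -3.6]
grip_width: 0.0479
75 40 [-42.1  45.6] [-16.9  29.2]
78 5 [-35.   43.9] [-6.  27.7]
81 16 [-43.5  43.6] [-20.2  27.4]
84 22 [-43.9  44.8] [-14.8  30.6]
87 64 [-46.3  44.4] [-26.8  27.1]
90 172 [-44.8  43.6] [-24.4  29.1]
93 44 [-42.5  43.4] [-24.4  36.5]
96 10 [-11.   11.6] [-25.6  38.1]
```

Centred again. I lower to contact.

```bash
python3 -m inch '[[0.4,0.3,0,-2,0],[0.4,0.3,0,-4,0],[0.4,0.3,0,-4,0]]'; python3 -m inch '[[0.4,0,0,-1,0],[0.4,0,0,-1.5,0],[0.4,0,0,-1.5,0]]'
```

```text
time_s: 10.78
position: [0.6134, 0.0455, 0.1507]
eef_rot: [-3.136, -0.158, 0.006]
contact_force: [0.1, -0.2, -4.3]
grip_width: 0.0477
time_s: 11.03
position: [0.6134, 0.0456, 0.1491]
eef_rot: [-3.136, -0.158, 0.007]
contact_force: [0.4, -0.6, -5.0]
grip_width: 0.0477
```

```bash
python3 -m inch '[[0.4,0,0,-0.5,0],[0.4,0,0,-1,0],[0.4,0,0,-1,0]]'
```

```text
time_s: 11.28
position: [0.6134, 0.0455, 0.1488]
eef_rot: [-3.137, -0.159, 0.005]
contact_force: [-4.2, -0.6, 4.1]
grip_width: 0.0479
```

```bash
python3 -m inch '[[0.72,0,0,0,0],[0.72,0,0,0,0],[0.72,0,0,0,0],[0.72,0,0,10,0],[0.72,0,0,30,0],[0.72,0,0,60,0],[0.72,0,0,90,0],[0.72,0,0,90,0]]'; python3 -m inch '[[0.72,0,-40,0,0],[0.72,0,-80,0,0],[0.72,0,-120,0,0],[0.72,0,-160,0,0],[0.72,0,-160,0,0],[0.72,0,-160,0,0]]'
python3 - <<'E'
from h import *
p,d=cap('top','t6');W=world('top',d); rect(W,None,250,300,185,220,.080,.095,'pile');rect(W,None,225,250,190,215,.11,.14,'knob');q=p
p,d=cap('scene','s6');W=world('scene',d); rect(W,None,255,310,195,245,.080,.095,'pile s');rect(W,None,300,325,200,235,.11,.14,'knob s')
a=cv2.resize(p[180:270,235:355],(700,525),interpolation=2);cv2.imwrite('pics/s6c.png',a[:,:,::-1])
E
```

```text
time_s: 11.95
position: [0.615, 0.0455, 0.245]
eef_rot: [-3.137, -0.159, -0.007]
contact_force: [-0.4, -0.2, 0.5]
grip_width: 0.0614
time_s: 12.45
position: [0.6149, -0.1165, 0.2454]
eef_rot: [3.138, 0.154, 0.007]
contact_force: [-0.2, 0.6, -0.2]
grip_width: 0.0611
pile n 598 c [613.   44.3] sz [50.8 89.9] long axis deg 96.0 zmed 85.9 mean [612.5  44.1  85.8]
knob n 86 c [606.9 139.4] sz [26.2 24.5] long axis deg 39.2 zmed 128.0 mean [606.5 138.9 126.7]
pile s n 487 c [614.4  44.9] sz [52.2 90.7] long axis deg 95.4 zmed 86.0 mean [616.3  46.3  85.9]
knob s n 102 c [610.  139.9] sz [26.1 26.8] long axis deg 165.2 zmed 125.9 mean [612.3 141.2 123.8]
```

View pics/s6c.png

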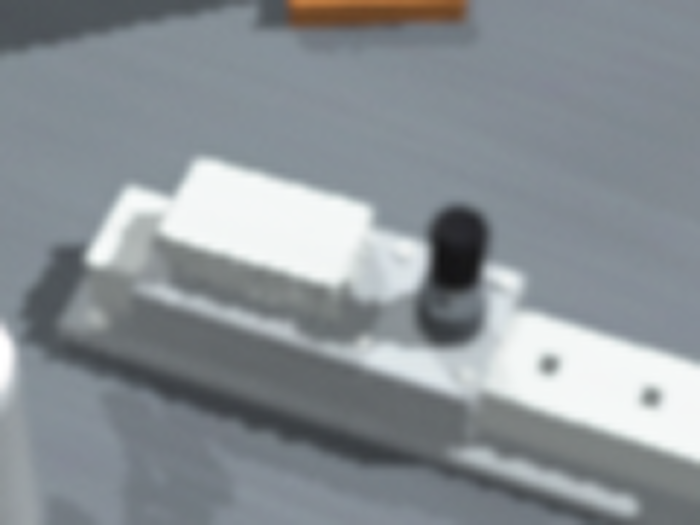

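The pile is three high (top at 86 mm), flush and square within about 1.5 mm. The knob sits at (607.3, 139.5). I move above it at opening 0.6.

```bash
python3 -m inch '[[0.6,-1,35,0,-0.022],[0.6,-2,75,0,-0.022],[0.6,-3,115,0,-0.022],[0.6,-4,155,0,-0.022],[0.6,-5,195,0,-0.022],[0.6,-6,230,0,-0.022],[0.6,-7,256,0,-0.022],[0.6,-7,256,0,-0.022]]';python3 -m inch '[[0.6,0,0,0,0],[0.6,0,0,0,0]]'
```

```text
time_s: 13.22
position: [0.6067, 0.1478, 0.2456]
eef_rot: [-3.137, -0.133, -0.007]
contact_force: [0.3, 0.1, -0.9]
grip_width: 0.0513
time_s: 13.38
position: [0.6062, 0.1492, 0.2459]
eef_rot: [-3.137, -0.137, -0.007]
contact_force: [-0.2, 1.0, 0.2]
grip_width: 0.0513
```

```bash
python3 -m inch '[[0.6,1.2,-9.7,0,0],[0.6,1.2,-9.7,-10,0],[0.6,1.2,-9.7,-35,0],[0.6,1.2,-9.7,-60,0],[0.6,1.2,-9.7,-78,0],[0.6,1.2,-9.7,-78,0],[0.6,1.2,-9.7,-78,0]]'
python3 - <<'E'
from h import *
p,d=cap('scene','s7');a=cv2.resize(p[170:260,255,][None] if 0 else p[170:260,255:375],(700,525),interpolation=2);cv2.imwrite('pics/s7c.png',a[:,:,::-1])
E
```

```text
time_s: 13.97
position: [0.607, 0.1386, 0.1673]
eef_rot: [-3.137, -0.135, -0.005]
contact_force: [0.4, 0.7, -0.3]
grip_width: 0.0515
```

View pics/s7c.png

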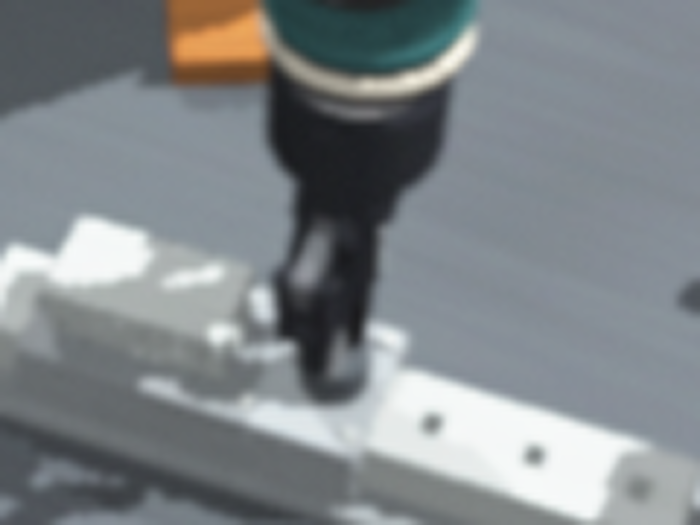

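The fingers straddle the knob (crop 335,350), clear of the pile. I grip it.

```bash
python3 -m inch '[[0.1,0.3,0.9,0,0],[0.1,0.3,0.9,0,0],[0.1,0.3,0.9,0,0],[0.1,0.3,0.9,0,0],[0.1,0.3,0.9,0,0],[0.1,0.3,0.9,0,0],[0.1,0.3,0.9,0,0],[0.1,0.3,0.9,0,0]]' 80
```

```text
time_s: 14.68
position: [0.6075, 0.1395, 0.1689]
eef_rot: [-3.138, -0.136, -0.007]
contact_force: [-4.6, -2.8, 1.3]
grip_width: 0.0234
```

```bash
python3 -m inch '[[0.1,0,0,4,0],[0.1,0,0,8,0],[0.1,0,0,12,0],[0.1,0,0,13,0],[0.1,0,0,13,0],[0.1,0,0,13,0]]'
```

```text
time_s: 15.18
position: [0.6075, 0.1395, 0.1816]
eef_rot: [-3.138, -0.136, -0.007]
contact_force: [-1.3, -1.6, -8.5]
grip_width: 0.0238
```

The force matches the spring at about 18 mm lift, so the pin is clear. I slide gently.

```bash
python3 -m inch '[[0.1,-0.1,1,0,0],[0.1,-0.2,3,0,0],[0.1,-0.5,6,0,0],[0.1,-0.8,10,0,0],[0.1,-1.1,14,0,0],[0.1,-1.3,17,0,0],[0.1,-1.4,19,0,0],[0.1,-1.5,20,0,0]]'
```

```text
time_s: 15.85
position: [0.606, 0.16, 0.1817]
eef_rot: [-3.137, -0.136, -0.007]
contact_force: [0.2, -2.0, -7.9]
grip_width: 0.024
```

```bash
python3 -m inch '[[0.1,-0.1,2,0,0],[0.1,-0.5,6,0,0],[0.1,-0.8,11,0,0],[0.1,-1.2,16,0,0],[0.1,-1.6,21,0,0],[0.1,-2,26,0,0],[0.1,-2.2,28.5,0,0],[0.1,-2.3,29.5,0,0]]';  python3 -m inch '[[0.1,0,0,0,0],[0.1,0,0,0,0]]'
python3 - <<'E'
from h import *
p,d=cap('top','t8');W=world('top',d); rect(W,None,225,290,185,222,.080,.095,'pile')
p,d=cap('scene','s8');W=world('scene',d); rect(W,None,255,330,195,255,.080,.095,'pile s')
E
```

```text
time_s: 16.52
position: [0.6037, 0.1902, 0.1817]
eef_rot: [-3.137, -0.137, -0.007]
contact_force: [0.3, -1.2, -8.0]
grip_width: 0.0239
time_s: 16.68
position: [0.6037, 0.1904, 0.1817]
eef_rot: [-3.137, -0.138, -0.007]
contact_force: [0.9, 1.3, -7.5]
grip_width: 0.0238
pile n 596 c [609.  95.] sz [50.1 90. ] long axis deg 96.1 zmed 85.8 mean [608.9  95.1  85.8]
pile s n 508 c [611.   95.3] sz [55.  92.8] long axis deg 93.6 zmed 85.9 mean [612.1  96.9  85.8]
```

The pile moved along with the section (about 51 mm). I shift back 0.8 mm and lower the pin.

```bash
python3 -m inch '[[0.1,0,-0.8,0,0],[0.1,0,-0.8,0,0],[0.1,0,-0.8,-3,0],[0.1,0,-0.8,-6,0],[0.1,0,-0.8,-9,0],[0.1,0,-0.8,-12,0],[0.1,0,-0.8,-12,0]]'
```

```text
time_s: 17.37
position: [0.6038, 0.1896, 0.1695]
eef_rot: [-3.136, -0.137, -0.007]
contact_force: [-1.8, 1.8, 1.0]
grip_width: 0.024
```

The pin is in the hole, back at its float height with near-zero force. I press down to home.

```bash
python3 -m inch '[[0.1,0,0,-3,0],[0.1,0,0,-5,0],[0.1,0,0,-6,0],[0.1,0,0,-6,0],[0.1,0,0,-6,0]]'; python3 -m inch '[[0.1,0,0,-0.5,0],[0.1,0,0,-1,0],[0.1,0,0,-1,0]]'
```

```text
time_s: 17.78
position: [0.6038, 0.1896, 0.1643]
eef_rot: [-3.136, -0.137, -0.009]
contact_force: [-5.8, 0.1, 11.9]
grip_width: 0.0238
time_s: 18.03
position: [0.6038, 0.1896, 0.1643]
eef_rot: [-3.136, -0.137, -0.01]
contact_force: [-5.5, -0.3, 13.2]
grip_width: 0.0237
```

It hit a firm stop (13 N, no further travel). I take a final look at the pile, bystanders and knob.

```bash
python3 -m inch '[[0.1,0,0,-0.5,0],[0.1,0,0,-0.5,0],[0.1,0,0,-0.5,0],[0.1,0,0,-0.5,0],[0.1,0,0,-0.5,0],[0.1,0,0,-0.5,0]]'
python3 - <<'E'
from h import *
p,d=cap('top','t9');W=world('top',d); rect(W,None,225,290,185,222,.080,.095,'pile'); rect(W,None,270,320,265,310,.012,.03,'wood')
p,d=cap('scene','s9');W=world('scene',d); rect(W,None,255,330,195,255,.080,.095,'pile s')
a=cv2.resize(p[165:270,250:390],(784,588),interpolation=2);cv2.imwrite('pics/s9c.png',a[:,:,::-1])
E
```

```text
time_s: 18.53
position: [0.6037, 0.1896, 0.1643]
eef_rot: [-3.136, -0.137, -0.011]
contact_force: [-5.0, -0.4, 8.9]
grip_width: 0.0234
pile n 596 c [609.1  94.3] sz [51.4 89.6] long axis deg 95.9 zmed 85.8 mean [609.1  94.2  85.8]
wood n 869 c [366.4  -9.4] sz [ 69.9 100. ] long axis deg 119.4 zmed 22.6 mean [366.7  -9.3  22.6]
pile s n 504 c [610.7  95.1] sz [52.3 89.8] long axis deg 95.6 zmed 86.0 mean [612.3  96.1  85.8]
```

View pics/s9c.png

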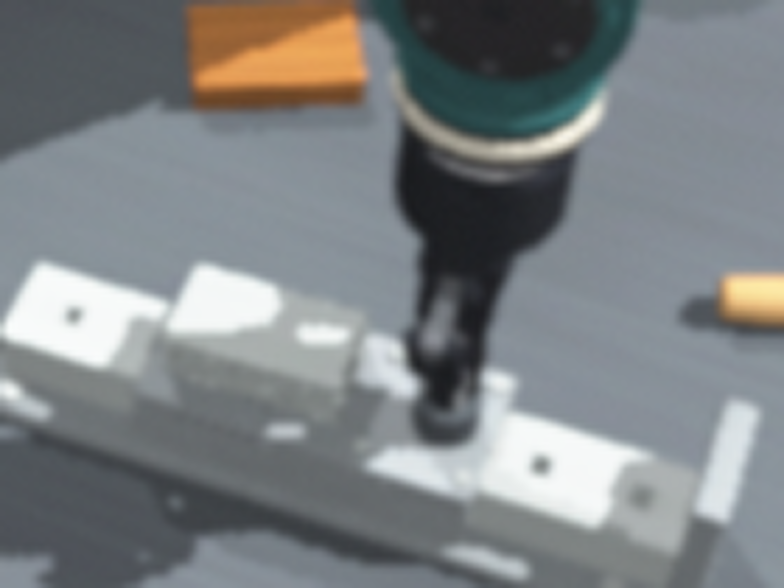

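The pile is flush and the section is one hole on, with the fingers on the knob. I add a slightly firmer press and hand in.

```bash
python3 -m inch '[[0.1,0,0,-1,0],[0.1,0,0,-1.5,0],[0.1,0,0,-1.5,0],[0.1,0,0,-1.5,0]]'; python3 -c "
from plant import *
s=monitor.state();print(s['position'],s['contact_force'],s['joint_velocities'].round(3));sign_off()"
```

```text
time_s: 18.97
position: [0.6037, 0.1896, 0.1642]
eef_rot: [-3.136, -0.137, -0.013]
contact_force: [-7.8, -0.4, 19.6]
grip_width: 0.0236
[0.60366492 0.18957532 0.16421094] [-7.77923673 -0.39250253 19.62288085] [-0.001  0.001 -0.002 -0.    -0.     0.001]
the job is handed in; nothing more can be done
```

I stacked both steel plates on plate_a, lifted the plunger, slid the section one hole towards the end stop, let the pin in and pressed the knob home. I handed in at about 19 s, with the fingers still holding the knob down.

- **Pile:** before the slide it was three plates high (top at 86 mm), flush within about 1.5 mm and square within about 1°. After the slide its top was still at 86 mm, it read 50 × 90 mm and it lay at the same angle.
- **Slide:** the pile moved about 50 mm, together with the section.
- **Pin:** it went into the next hole at the height where its spring floats it, with almost no force. It then met a firm stop about 5 mm lower and held there under about 20 N, with the arm at rest.
- **Not confirmed:** the fingers hid the knob, so I did not measure the pin depth directly. I judged it from the arm height and force, which fit a lift of about 0–1 mm.
- **Bystanders:** the wooden block measured unmoved. I did not re-measure the hammer and can, but the arm never went near them.

No checks disagreed; I viewed 9 pictures.

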